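# Pack the last gingerbread heart and seal the airtight tub

### The arm

A 7-joint arm with a two-finger parallel gripper is mounted at the origin on the work surface. World frame = base frame: x ahead of the robot, y to its left, z up, the work surface at z = 0. Lengths are in m, angles in rad, forces in N, time in s.
With the tool pointing down it reaches from about 0.4 to 0.85 m from the base axis. Payload 4.5 kg.
Tool frame: the origin (TCP) lies midway between the tips of the shut fingers; the grasp point (between the pads) lies 19 mm behind it; z points along the fingers, y is the direction in which the jaws open and shut (so a half turn about z gives the same grasp; the last joint's range is limited). The gripper opens to 88 mm and grips with 3 to 60 N. Pads are 18 mm wide; open, the fingers measure 123 mm over their backs; the gripper's body (75 mm by 187 mm) begins 45 mm behind the grasp point.
Start: joints at [-1.101, 0.689, -0.195, 1.565, 0.157, 0.902, -0.215], TCP at [0.264, 0.567, 0.239] pointing down, gripper open.
Joint ranges: [-3.01, 3.01], [-0.46, 2.08], [-1.47, 1.51], [0.13, 2.56], [-1, 4.14], [0.04, 2.09], [-2.66, 2.66]. Speed limits (rad/s): [2.57, 2.57, 3.14, 3.14, 3.14, 3.14, 3.14].

### API

Orientations are given as a unit quaternion [x, y, z, w].
In Python, from plant import get_state, snapshot, finish_job, regions_of gives the robot as it stands.
- The arm moves only by the tool send_rows, never from a script. Its argument "series" is a list of rows, each an object of numbers: "grip": the opening, from 0 (shut) to 1 (fully open); "dx", "dy", "dz": the shift along the tool's x, y, z in mm; "turn": the turn about the tool's z in rad. A call has 1 to 20 rows; each row shifts and turns the commanded pose from where the row before left it, along the tool's axes as they then stand; what a row does not reach is not made up. A row lasts 1/10 s, in which the tool goes at most 50 mm and 8.59 degrees, less where a joint would pass 70% of its speed; a pose out of reach is approached as far as the arm can. A call is refused whole if a number of a shift passes 50 or a number of a turn 0.15, either way. A call with a gripper value outside its range is refused whole. The fingers move at their own pace and stop on an object; "force" is the grip in N (left out, the last holds). Time passes only in rows, so rows that do not move let the fingers close. It gives the time, the measured TCP pose, the force and the opening at its end, in the units of the state.
- get_state(): the state, without advancing time (a new reading comes with each control period).
- snapshot(name): name is "scene" or "top" or "wrist"; returns a dict with "img" (384x512x3 uint8, red, green, blue), "depth" (384x512 float32, m along the optical axis (not along the pixel's ray), 0 where there is no reading), "fov_y" (degrees; the focal length in pixels is half the picture's height over the tangent of half this angle, whatever the lens; pixels are square), "cx", "cy" (the principal point, pixels), "R" (3x3) and "t" (3): a world point X has camera coordinates R X + t. Camera axes: x right, y down, z forward; pixel columns grow to the right and rows downward; lengths in m; the calibration is good to about 2 mm. A picture is of the moment at which its call begins.
- finish_job(): hands the job in, once; it reports no verdict.
Trained networks look in a picture, given as the dict that the camera call returned (one of the last four; its "shot" number tells which), for a name from the list of things; names that differ only in an ending like _2 or _b are one class to them, and where a whole thing is asked for, a point or a joint stands for the part that bears it (a point fixed in the world has none). Each returns a list of dicts, best first, with "score" (0 to 1); they miss things now and then, are a little off and sometimes report something else, mostly with a low value. They report only what shows in the picture. A call takes as long as a camera call.
- regions_of(picture, target): "pixels" (384x512 bool, what is visible of it) and "extent" ([left, top, right, bottom] in pixels, round what is visible of it).
The state is a dict: "clock": time; "q": joint angles; "qd": joint speeds; "joint_torque": joint torques, N m; "tool_pos": TCP position; "eef_rot": TCP orientation; "contact_force": force on the tool from outside, world axes, zero at the start; "moment": the same for the moment, N m; "opening": opening from 0.0 (shut) to 1.0 (fully open).
Only numpy, scipy, OpenCV 4.12 (cv2) and the standard library are available. Lean on these libraries where they do the work, as an engineer would, in place of code of your own. Each camera call takes 0.05 s, during which the arm holds its last target.

### The job

Lay the red-glazed heart flat, glaze up, in the empty half of the tub. Then put the lid squarely on the tub and, once it is on, press down each of the six blue seal sections around its edge until every one is fully home, level with the corner blocks. Leave the other two hearts where they are, and let go of everything at the end.

Things in the scene. Friction and masses are not known exactly. Their poses are not given: they have to be found in the camera images.
- heart_center (a point): the plain red-glazed gingerbread heart to pack, flat on the drying board; 53 long x 58 wide x 16 mm thick, 45 g. Point at its centre, half-way up. Own x points from the heart's point towards its two round lobes, y across the lobes. Its sides are straight and 58 mm apart from 2 to 13 mm from the centre along +x: grip it there, along y; it balances 5 mm from the centre along +x.
- tub: pale grey rectangular airtight tub, fixed to the bench, open on top. Origin: centre of its underside on the bench, z up, x along its length. Inside 160 x 130 mm, floor 5 mm up, top of the rim 60 mm up; rim flange 184 x 154 mm outside. A 4 mm wall across the middle (x = 0), 34 mm high, parts it into two halves 78 x 130 mm; the -x half already holds a brown heart, the +x half is empty.
- empty_half (a point): centre of the floor of the tub's empty half (41 mm from the tub's centre along its +x, 5 mm above the bench); axes as the tub's.
- board: fixed wooden drying board 190 (x) x 130 (y) x 12 mm thick with a red and a cream heart on it; origin at the centre of its underside, on the bench.
- lid_handle (a point): centre of the blue bar handle in the middle of the tub's loose lid; the bar is 64 mm along lid x, 18 along lid y; its top is 14 mm above this point, the lid's panel 14 mm below. Axes: x along the lid's 184 mm length, y along its 154 mm width, z up. The lid weighs about 0.2 kg and starts flat on the bench, this point 34 mm up; seated on the tub it is 84 mm up.
- lid_rim (a point): centre of the lid's rim underside (24 mm below the handle's centre), which comes to rest on the tub's rim, over the tub's centre, either way round. A locating ring 152 x 122 mm with a rounded foot reaches 10 mm below it, into the tub's mouth with 4 mm play all round. 12 mm above it: the tops of the four fixed grey corner blocks, the level of a seated seal section.
- white_heart_center (a point): centre of the cream-glazed heart with red dots, same size as the red one; stays on the board.
- packed_heart_center (a point): centre of the brown heart already lying in the tub's -x half; stays there.
- seal_a_top (a point): centre of the top face of lid seal section a (middle of the +x short side of the lid; 18 x 114 mm along lid x and y), at (83, 0) mm in lid x, y from the handle. Press it straight down here.
- seal_b_top (a point): centre of the top face of lid seal section b (+y long side, towards +x of the lid; 70 x 18 mm along lid x and y), at (38, 68) mm in lid x, y from the handle. Press it straight down here.
- seal_c_top (a point): centre of the top face of lid seal section c (+y long side, towards -x of the lid; 70 x 18 mm along lid x and y), at (-38, 68) mm in lid x, y from the handle. Press it straight down here.
- seal_d_top (a point): centre of the top face of lid seal section d (middle of the -x short side of the lid; 18 x 114 mm along lid x and y), at (-83, 0) mm in lid x, y from the handle. Press it straight down here.
- seal_e_top (a point): centre of the top face of lid seal section e (-y long side, towards -x of the lid; 70 x 18 mm along lid x and y), at (-38, -68) mm in lid x, y from the handle. Press it straight down here.
- seal_f_top (a point): centre of the top face of lid seal section f (-y long side, towards +x of the lid; 70 x 18 mm along lid x and y), at (38, -68) mm in lid x, y from the handle. Press it straight down here.
- seal_a (a joint): how far seal section a is pressed down: 0 = fully raised (top 7 mm above the corner blocks), 0.007 m = fully home against its stop, level with the corner blocks. It yields at about 6 N and stays where it is left.
- seal_b (a joint): how far seal section b is pressed down: 0 = fully raised (top 7 mm above the corner blocks), 0.007 m = fully home against its stop, level with the corner blocks. It yields at about 6 N and stays where it is left.
- seal_c (a joint): how far seal section c is pressed down: 0 = fully raised (top 7 mm above the corner blocks), 0.007 m = fully home against its stop, level with the corner blocks. It yields at about 6 N and stays where it is left.
- seal_d (a joint): how far seal section d is pressed down: 0 = fully raised (top 7 mm above the corner blocks), 0.007 m = fully home against its stop, level with the corner blocks. It yields at about 6 N and stays where it is left.
- seal_e (a joint): how far seal section e is pressed down: 0 = fully raised (top 7 mm above the corner blocks), 0.007 m = fully home against its stop, level with the corner blocks. It yields at about 6 N and stays where it is left.
- seal_f (a joint): how far seal section f is pressed down: 0 = fully raised (top 7 mm above the corner blocks), 0.007 m = fully home against its stop, level with the corner blocks. It yields at about 6 N and stays where it is left.

How it is judged:
By the outcome, as a careful person would: the job done as asked, in the order asked, and still so for the second after the job is handed in, with the robot touching nothing.
It also fails if it takes over 72 s, if anything falls off the work surface, if the arm or the gripper's body presses on something with over 40 N, if the wrist force passes 120 N, or if a joint passes its speed limit or range.

## Working session

There is one attempt and no reset: what is moved stays moved. The work goes in short steps, Python scripts to look and compute and a tool call to move; the robot and the scene stay as the last step left them, time stands still between calls to the robot, and variables do not carry over. Pictures are saved under pics/ and viewed, and the job is handed in when it is done.

Besides the shell and the picture viewer there is one more tool, called after ">>>" as name([rows], argument=value, ...), one row to a line, values as JSON. send_rows: Moves the arm, as the interface text tells. Its arguments: {"type":"object","properties":{"series":{"type":"array","items":{"type":"object","properties":{"grip":{"type":"number"},"dx":{"type":"number"},"dy":{"type":"number"},"dz":{"type":"number"},"turn":{"type":"number"}}}},"force":{"type":"number"}},"required":["series"]}

```bash
ls; mkdir -p pics; python3 - <<'E'
from plant import *
import cv2,numpy as np
s=get_state()
for k in s: print(k,np.round(s[k],4))
for n in("scene","top","wrist"):
    p=snapshot(n); cv2.imwrite(f"pics/{n}0.png",p["img"][:,:,::-1]); print(n,p["fov_y"],p["cx"],p["cy"],np.round(p["R"],3).tolist(),np.round(p["t"],3))
    np.savez(f"pics/{n}0.npz",**{k:v for k,v in p.items()})
E
```

```text
pics
clock 0.0
q [-1.1012  0.69   -0.1945  1.5664  0.1573  0.9025 -0.2151]
qd [ 0.0008 -0.0017 -0.0008 -0.0006  0.0002  0.0017  0.0005]
joint_torque [-2.00000e-04 -5.27559e+01 -1.26660e+00 -1.53432e+01 -5.25000e-02
  6.50000e-03  2.00000e-04]
tool_pos [0.2636 0.566  0.2379]
eef_rot [ 2.161e-01  9.764e-01 -9.000e-04 -1.000e-04]
contact_force [0.5441 0.1132 0.5976]
moment [ 0.007  -0.0138 -0.0005]
opening 0.9987
scene 51.365026894421206 253.01154057786863 185.3827092183414 [[-0.878, 0.478, -0.003], [0.32, 0.582, -0.747], [-0.356, -0.657, -0.664]] [ 0.448 -0.125  1.495]
top 45.07242232479255 254.65401556942976 192.11888104377906 [[0.0, -1.0, -0.015], [-0.99, 0.002, -0.138], [0.138, 0.015, -0.99]] [-0.     0.527  1.242]
wrist 64.2201240227232 253.9855510893507 186.51171217363697 [[0.423, 0.906, -0.001], [0.859, -0.401, 0.319], [0.288, -0.136, -0.948]] [-0.625 -0.043  0.391]
```

View pics/scene0.png

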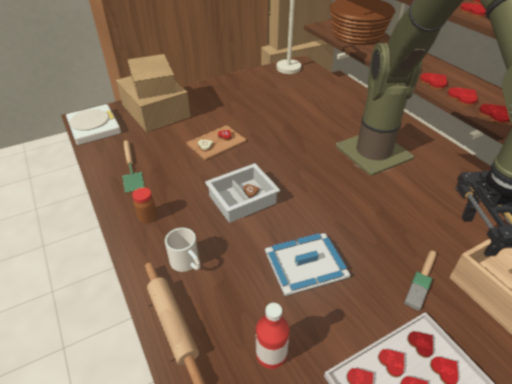

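View pics/top0.png

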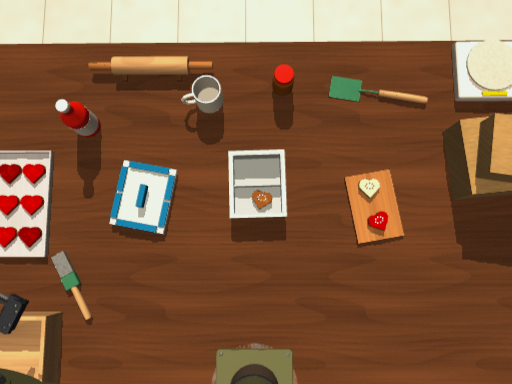

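View pics/wrist0.png

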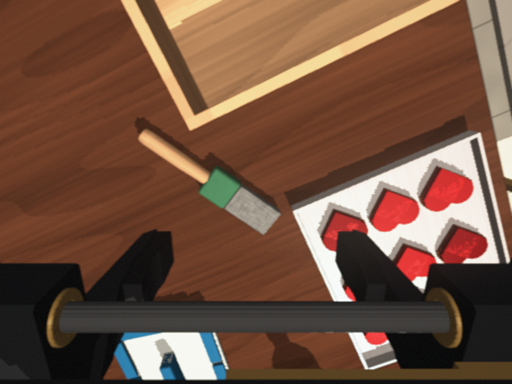

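```bash
cat > h.py <<'E'
from plant import *
import cv2,numpy as np
def load(f): 
    z=np.load(f); return {k:z[k] for k in z.files}
def cam(p):
    f=p["img"].shape[0]/2/np.tan(np.radians(float(p["fov_y"]))/2); return f,float(p["cx"]),float(p["cy"])
def cloud(p,uv=None):
    f,cx,cy=cam(p); 
    v,u=np.mgrid[0:384,0:512]; d=p["depth"]
    X=np.stack([(u-cx)/f*d,(v-cy)/f*d,d],-1)
    return (X-p["t"])@p["R"]   # R^T (X-t)
def ray(p,uv,z):
    f,cx,cy=cam(p); uv=np.atleast_2d(uv).astype(float)
    r=np.c_[(uv[:,0]-cx)/f,(uv[:,1]-cy)/f,np.ones(len(uv))]@p["R"]
    o=-p["R"].T@p["t"]; k=(z-o[2])/r[:,2]
    return o+r*k[:,None]
def proj(p,X):
    f,cx,cy=cam(p); c=np.atleast_2d(X)@p["R"].T+p["t"]; return np.c_[c[:,0]/c[:,2]*f+cx,c[:,1]/c[:,2]*f+cy]
def snap(name,tag):
    p=snapshot(name); cv2.imwrite(f"pics/{tag}.png",p["img"][:,:,::-1]); np.savez(f"pics/{tag}.npz",**p); return p
E
python3 - <<'E'
from h import *
p=snap("top","top1")
P=cloud(p)
for n in ["heart_center","white_heart_center","packed_heart_center","tub","board","lid_handle","lid_rim","seal_a_top"]:
    for r in regions_of(p,n)[:7]:
        m=r["pixels"]&(p["depth"]>0)
        q=P[m]; 
        rect=cv2.minAreaRect((q[:,:2]*1000).astype(np.float32))
        print(n,round(r["score"],2),r["extent"],m.sum(),"med",np.round(np.median(q,0),4),"z",np.round(np.percentile(q[:,2],[5,50,95]),4),"rect",np.round(rect[0]),np.round(rect[1]),round(rect[2],1))
E
```

```text
heart_center 0.69 [366.5, 214.5, 390.9, 230.9] 301 med [ 0.4478 -0.3393  0.0262] z [0.013  0.0262 0.0312] rect [ 452. -338.] [51. 49.] 72.3
white_heart_center 0.79 [356.8, 181.1, 379.9, 199.9] 291 med [ 0.5446 -0.3162  0.0258] z [0.0151 0.0258 0.0303] rect [ 551. -319.] [51. 58.] 44.5
packed_heart_center 0.55 [254.6, 189.2, 268.3, 204.3] 212 med [ 0.5121 -0.018   0.0207] z [0.016  0.0207 0.0241] rect [514. -20.] [46. 45.] 26.4
packed_heart_center 0.49 [109.6, 160.7, 176.2, 234.1] 3579 med [0.5148 0.3108 0.0217] z [0.0154 0.0217 0.0334] rect [517. 314.] [156. 184.] 79.4
tub 0.69 [226.9, 150.3, 288.0, 220.0] 3375 med [ 0.5602 -0.0038  0.0065] z [0.0006 0.0065 0.0615] rect [548.  -8.] [185. 157.] 1.8
tub 0.31 [109.2, 160.3, 177.5, 233.6] 3656 med [0.5152 0.3102 0.0216] z [0.015  0.0216 0.0333] rect [521. 317.] [164. 191.] 79.2
board 0.92 [345.7, 167.4, 403.4, 244.7] 2656 med [ 0.4906 -0.331   0.0106] z [0.0051 0.0106 0.015 ] rect [ 491. -334.] [196. 138.] 9.4
lid_handle 0.63 [106.1, 161.3, 175.7, 233.9] 3589 med [0.5148 0.3117 0.0217] z [0.0154 0.0217 0.0334] rect [517. 319.] [165. 186.] 79.3
lid_handle 0.31 [157.2, 204.6, 165.3, 223.9] 127 med [0.4645 0.2538 0.0274] z [0.0223 0.0274 0.0318] rect [467. 253.] [17. 67.] 78.5
lid_rim 0.81 [109.4, 159.2, 178.7, 230.4] 3640 med [0.515  0.3111 0.0217] z [0.0151 0.0217 0.0333] rect [520. 319.] [167. 191.] 79.4
lid_rim 0.72 [227.4, 148.3, 287.6, 219.9] 3636 med [ 0.5599 -0.0038  0.0067] z [0.0002 0.0067 0.0617] rect [556.  -6.] [201. 167.] 1.8
seal_a_top 0.7 [128.3, 162.7, 169.3, 172.9] 235 med [0.5974 0.2994 0.0281] z [0.0238 0.0281 0.0323] rect [598. 298.] [115.  18.] 79.1
```

```bash
cat >> h.py <<'E'
from scipy.spatial.transform import Rotation as Ro
def tool():
    s=get_state(); return np.array(s["tool_pos"]),Ro.from_quat(s["eef_rot"]).as_matrix(),s
def rel(X,yaw=None):
    """shift in tool axes mm to X; yaw = wanted world angle of tool y (mod pi) -> turn"""
    t,R,s=tool(); print("clock",s["clock"],"tcp",np.round(t,4),"F",np.round(s["contact_force"],1),"open",round(s["opening"],3),"yaw_y",round(np.degrees(np.arctan2(R[1,1],R[0,1])),2),"tilt",np.round(np.degrees(R[:2,2]),2),"q7",round(s["q"][6],3))
    if X is not None: print("shift mm",np.round(1000*R.T@(np.array(X)-t),1))
    if yaw is not None:
        y=np.arctan2(R[1,1],R[0,1]); d=(y-yaw+np.pi/2)%np.pi-np.pi/2  # turn about down z => cw
        print("turn",round(d,4),"after-turn shift", None if X is None else np.round(1000*(R@Ro.from_euler('z',d).as_matrix()).T@(np.array(X)-t),1))
E
python3 - <<'E'
from h import *
for n in ["top1","wrist0"]:
    p=load(f"pics/{n}.npz"); print(n,np.round(-p["R"].T@p["t"],3))
t,R,s=tool(); p=load("pics/wrist0.npz"); print("cam in tool",R.T@(-p["R"].T@p["t"]-t), "fwd",R.T@p["R"][2], "right",R.T@p["R"][0])
p=load("pics/top1.npz"); im=p["img"][:,:,::-1]
a=cv2.resize(im[150:250,335:415],None,fx=5,fy=5,interpolation=cv2.INTER_CUBIC)
b=cv2.resize(im[145:225,220:295],None,fx=5,fy=5,interpolation=cv2.INTER_CUBIC)
b=cv2.copyMakeBorder(b,0,100,0,0,cv2.BORDER_CONSTANT)
cv2.imwrite("pics/crop1.png",np.hstack([a,b]))
rel([.5,-.1,.3])
E
```

```text
top1 [ 0.351 -0.02   1.302]
wrist0 [0.189 0.602 0.383]
cam in tool [ 0.08292268  0.00068985 -0.14465885] fwd [-0.31860131 -0.00157644  0.9478875 ] right [-0.00140822  0.9999983   0.00118978]
clock 0.6 tcp [0.2638 0.5666 0.2388] F [ 0.7 -0.2  0.7] open 0.997 yaw_y 65.03 tilt [0. 0.] q7 -0.215
shift mm [-495.5 -504.6  -61.3]
```

View pics/crop1.png

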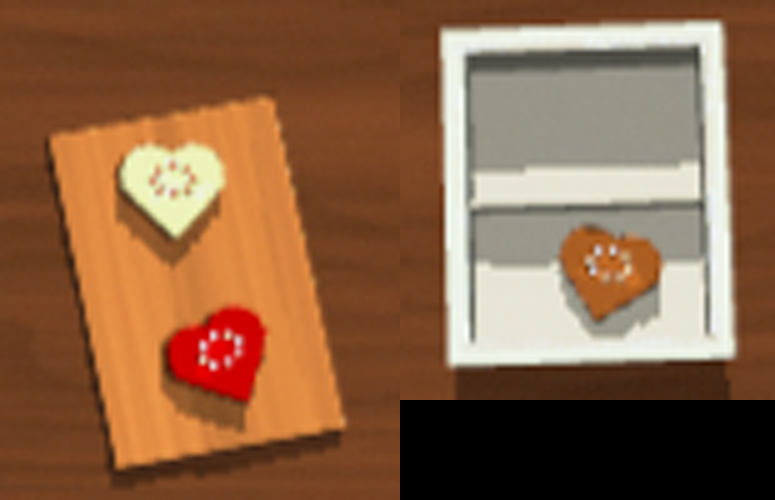

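>>> send_rows([
  {"dx": -36,"dy": -31,"grip": 1},
  {"dx": -36,"dy": -31},
  {"dx": -36,"dy": -31},
  {"dx": -36,"dy": -31},
  {"dx": -36,"dy": -31},
  {"dx": -36,"dy": -31},
  {"dx": -36,"dy": -31},
  {"dx": -36,"dy": -31},
  {"dx": -36,"dy": -31},
  {"dx": -36,"dy": -31},
  {"dx": -36,"dy": -31},
  {"dx": -36,"dy": -31},
  {"dx": -36,"dy": -31},
])

```text
schema error: expected keys grip, dx, dy, dz, turn
```

```bash
python3 - <<'E'
from h import *
rel([.45,-.338,.135],np.radians(115))
E
```

```text
clock 0.6 tcp [0.2638 0.5666 0.2388] F [ 0.7 -0.2  0.7] open 0.997 yaw_y 65.03 tilt [0. 0.] q7 -0.215
shift mm [-550.7 -741.5  103.7]
turn -0.8722 after-turn shift [ 213.6 -898.5  103.7]
```

>>> send_rows([
  {"dx": -36,"dy": -31,"dz": 0,"turn": 0,"grip": 1},
  {"dx": -36,"dy": -31,"dz": 0,"turn": 0,"grip": 1},
  {"dx": -36,"dy": -31,"dz": 0,"turn": 0,"grip": 1},
  {"dx": -36,"dy": -31,"dz": 0,"turn": 0,"grip": 1},
  {"dx": -36,"dy": -31,"dz": 0,"turn": 0,"grip": 1},
  {"dx": -36,"dy": -31,"dz": 0,"turn": 0,"grip": 1},
  {"dx": -36,"dy": -31,"dz": 0,"turn": 0,"grip": 1},
  {"dx": -36,"dy": -31,"dz": 0,"turn": 0,"grip": 1},
  {"dx": -36,"dy": -31,"dz": 0,"turn": 0,"grip": 1},
  {"dx": -36,"dy": -31,"dz": 0,"turn": 0,"grip": 1},
  {"dx": -36,"dy": -31,"dz": 0,"turn": 0,"grip": 1},
  {"dx": -36,"dy": -31,"dz": 0,"turn": 0,"grip": 1},
  {"dx": -36,"dy": -31,"dz": 0,"turn": 0,"grip": 1},
])

```text
clock: 1.9
tool_pos: [0.5187, 0.0018, 0.239]
eef_rot: [0.216, 0.976, 0.0, 0.0]
contact_force: [0.5, 0.3, -0.1]
opening: 1.002
```

```bash
python3 - <<'E'
from h import *
rel([.45,-.338,.135],np.radians(115))
p=snap("wrist","w1")
E
```

```text
clock 1.9 tcp [0.5187 0.0018 0.239 ] F [ 0.5  0.3 -0.1] open 1.002 yaw_y 65.03 tilt [0.04 0.02] q7 0.822
shift mm [ -81.1 -337.1  103.8]
turn -0.8722 after-turn shift [ 206.  -278.9  103.8]
```

View pics/w1.png

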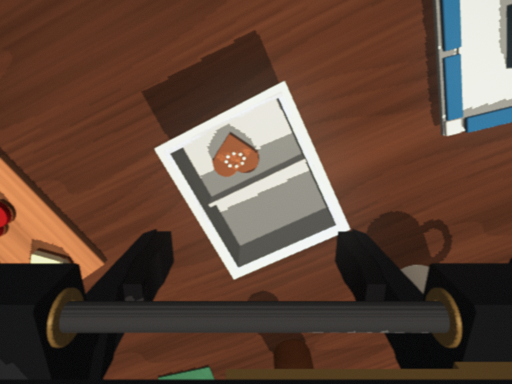

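```bash
python3 - <<'E'
from h import *
for n in ["w1","top1"]:
    p=load(f"pics/{n}.npz"); P=cloud(p)
    m=(P[...,2]>.05)&(P[...,2]<.072)&(abs(P[...,0]-.55)<.12)&(abs(P[...,1]+.005)<.11)&(p["depth"]>0)
    q=P[m]; r=cv2.minAreaRect((q[:,:2]*1000).astype(np.float32)); print(n,m.sum(),r,np.median(q[:,2]))
    # color-based: white rim contour
    g=cv2.cvtColor(p["img"],cv2.COLOR_RGB2HSV)
    w=((g[...,1]<60)&(g[...,2]>60)).astype(np.uint8)
    k,l,st,c=cv2.connectedComponentsWithStats(w)
    uv0=proj(p,[[.55,-.005,.06]])[0]
    best=None
    for i in range(1,k):
        if st[i,4]>500 and np.hypot(*(c[i]-uv0))<60:
            cs,_=cv2.findContours((l==i).astype(np.uint8),cv2.RETR_EXTERNAL,cv2.CHAIN_APPROX_NONE)
            cc=max(cs,key=len)[:,0]; X=ray(p,cc,.06)
            r=cv2.minAreaRect((X[:,:2]*1000).astype(np.float32)); print("  col",st[i],r)
rel([.45,-.338,.135],np.radians(115))
E
```

```text
w1 6564 ((548.268798828125, -8.721206665039062), (184.79331970214844, 154.45184326171875), 1.444348931312561) 0.05938832440767633
  col [  155    81   196   199 20455] ((548.1023559570312, -7.9427490234375), (186.0603790283203, 155.49508666992188), 1.4173234701156616)
top1 1069 ((547.7933349609375, -6.493072509765625), (184.81185913085938, 154.4540557861328), 1.7603873014450073) 0.05919818412801557
  col [ 228  149   59   69 3551] ((548.6580810546875, -6.8899993896484375), (186.58470153808594, 154.08180236816406), 1.6285783052444458)
clock 1.95 tcp [ 0.5219 -0.0087  0.2387] F [ 3.1 -5.8  0.2] open 1.001 yaw_y 64.3 tilt [ 0.2  -0.39] q7 0.826
shift mm [ -77.4 -327.4  105.7]
turn -0.885 after-turn shift [ 204.3 -267.3  105.7]
```

>>> send_rows([
  {"dx": 0,"dy": 0,"dz": 0,"turn": -0.147,"grip": 1},
  {"dx": 0,"dy": 0,"dz": 0,"turn": -0.147,"grip": 1},
  {"dx": 0,"dy": 0,"dz": 0,"turn": -0.147,"grip": 1},
  {"dx": 0,"dy": 0,"dz": 0,"turn": -0.147,"grip": 1},
  {"dx": 0,"dy": 0,"dz": 0,"turn": -0.147,"grip": 1},
  {"dx": 0,"dy": 0,"dz": 0,"turn": -0.147,"grip": 1},
  {"dx": 25.5,"dy": -33.5,"dz": 12,"turn": 0,"grip": 1},
  {"dx": 25.5,"dy": -33.5,"dz": 12,"turn": 0,"grip": 1},
  {"dx": 25.5,"dy": -33.5,"dz": 12,"turn": 0,"grip": 1},
  {"dx": 25.5,"dy": -33.5,"dz": 12,"turn": 0,"grip": 1},
  {"dx": 25.5,"dy": -33.5,"dz": 12,"turn": 0,"grip": 1},
  {"dx": 25.5,"dy": -33.5,"dz": 12,"turn": 0,"grip": 1},
  {"dx": 25.5,"dy": -33.5,"dz": 12,"turn": 0,"grip": 1},
  {"dx": 25.5,"dy": -33.5,"dz": 12,"turn": 0,"grip": 1},
  {"dx": 0,"dy": 0,"dz": 0,"turn": 0,"grip": 1},
  {"dx": 0,"dy": 0,"dz": 0,"turn": 0,"grip": 1},
])

```text
clock: 3.55
tool_pos: [0.4491, -0.3267, 0.1423]
eef_rot: [-0.22, 0.976, 0.0, -0.0]
contact_force: [0.5, 0.1, 0.2]
opening: 0.998
```

```bash
python3 - <<'E'
from h import *
p=snap("wrist","w2")
rel([.45,-.338,.014],np.radians(115))
P=cloud(p)
g=cv2.cvtColor(p["img"],cv2.COLOR_RGB2HSV)
w=(((g[...,0]<6)|(g[...,0]>172))&(g[...,1]>200)&(g[...,2]>90)).astype(np.uint8)
for r in regions_of(p,"heart_center"):
    print(r["score"],r["extent"],r["pixels"].sum(),np.median(P[r["pixels"]],0))
    cv2.imwrite("pics/w2m.png",r["pixels"]*255)
E
```

```text
clock 3.6 tcp [ 0.4501 -0.3252  0.1428] F [-0.1  0.2  0.6] open 1.002 yaw_y 115.59 tilt [0.05 0.06] q7 2.016
shift mm [  5.8 -11.6 128.8]
turn 0.0102 after-turn shift [  5.7 -11.7 128.8]
0.72 [200.1, 138.2, 269.9, 194.5] 2558 [ 0.44729235 -0.34501747  0.02748161][ WARN:0@1.188] global loadsave.cpp:1063 imwrite_ Unsupported depth image for selected encoder is fallbacked to CV_8U.
```

View pics/w2.png

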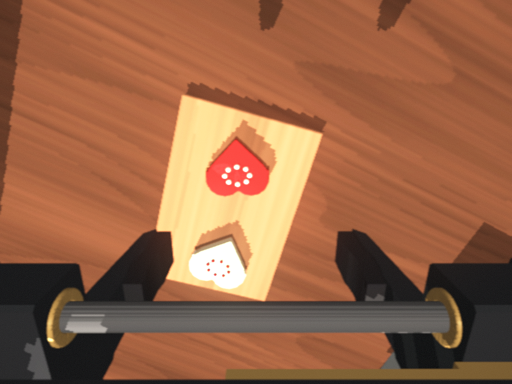

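```bash
python3 - <<'E'
from h import *
for n in ["w2","top1"]:
    p=load(f"pics/{n}.npz"); P=cloud(p)
    im=p["img"].astype(int)
    w=((im[...,0]>120)&(im[...,1]<60)&(im[...,2]<70)).astype(np.uint8)
    uv0=proj(p,[[.45,-.342,.028]])[0]
    k,l,st,c=cv2.connectedComponentsWithStats(w)
    i=1+np.argmin(np.hypot(*(c[1:]-uv0).T)+ (st[1:,4]<100)*1e3)
    cs,_=cv2.findContours((l==i).astype(np.uint8),cv2.RETR_EXTERNAL,cv2.CHAIN_APPROX_NONE)
    cc=max(cs,key=len)[:,0]; m=np.zeros((384,512),np.uint8); cv2.drawContours(m,[cc],-1,1,-1)
    vv,uu=np.nonzero(m); print(n,st[i],"z med",np.median(P[m>0][:,2]))
    X=ray(p,np.c_[uu,vv],.028)[:,:2]*1000; C=ray(p,cc,.028)[:,:2]*1000
    best=[]
    for a in np.radians(np.arange(0,60,.5)):
        ex=np.array([np.cos(a),np.sin(a)]); ey=np.array([-ex[1],ex[0]])
        y=X@ey; x=X@ex
        # skew of outline per x slice: std of midline
        ycont=C@ey; xc=C@ex
        b=np.floor((xc-xc.min())/4).astype(int); mids=[(ycont[b==j].max()+ycont[b==j].min())/2 for j in range(b.max()+1) if (b==j).sum()>1]
        best.append((np.std(mids),np.degrees(a),x.min(),x.max(),y.min(),y.max(),(y.max()+y.min())/2))
    best.sort(); 
    for s_ in best[:4]: print(np.round(s_,1))
    b=best[0]; a=np.radians(b[1]); ex=np.array([np.cos(a),np.sin(a)]); ey=np.array([-ex[1],ex[0]])
    print("len",b[3]-b[2],"wid",b[5]-b[4],"centre",ex*(b[2]+b[3])/2+ey*b[6],"area centroid",X.mean(0))
E
```

```text
w2 [235 139  27  25  47] z med 0.022464806384389132
[   2.    59.5  -93.3  -63.4 -544.6 -537.5 -541.1]
[   2.1   59.   -88.6  -58.7 -545.4 -538.  -541.7]
[   2.2   58.5  -83.8  -54.  -546.2 -538.5 -542.4]
[   2.2   58.   -79.   -49.3 -546.9 -539.  -542.9]
len 29.900732705489474 wid 7.132128650344384 centre [ 426.4235284  -342.12511422] area centroid [ 426.0297229  -342.51577329]
top1 [368 212  20  18 225] z med 0.026727736714550976
[   1.    27.   218.   266.6 -535.5 -480.5 -508. ]
[   1.1   24.5  240.   287.8 -523.9 -469.3 -496.6]
[   1.1   27.5  213.5  262.3 -537.7 -482.6 -510.2]
[   1.2   26.   226.8  275.1 -531.  -476.1 -503.6]
len 48.62880370329316 wid 55.05377199158943 centre [ 446.48977582 -342.63708865] area centroid [ 449.41696602 -340.61196324]
```

```bash
cat > hf.py <<'E'
from h import *
def heart(p,z,guess,amin=0,amax=60,dbg=None):
    P=cloud(p); im=p["img"].astype(int)
    w=((im[...,0]>110)&(im[...,1]<im[...,0]*.45)&(im[...,2]<im[...,0]*.45)&(P[...,2]>z-.005)).astype(np.uint8)
    uv0=proj(p,[guess])[0]
    k,l,st,c=cv2.connectedComponentsWithStats(w)
    i=1+np.argmin(np.hypot(*(c[1:]-uv0).T)+ (st[1:,4]<100)*1e3)
    cs,_=cv2.findContours((l==i).astype(np.uint8),cv2.RETR_EXTERNAL,cv2.CHAIN_APPROX_NONE)
    cc=max(cs,key=len)[:,0]; m=np.zeros((384,512),np.uint8); cv2.drawContours(m,[cc],-1,1,-1)
    print(st[i],"z med",np.median(P[m>0][:,2]))
    C=ray(p,cc,z)[:,:2]*1000
    best=[]
    for a in np.radians(np.arange(amin,amax,.5)):
        ex=np.array([np.cos(a),np.sin(a)]); ey=np.array([-ex[1],ex[0]])
        yc=C@ey; xc=C@ex
        b=np.floor((xc-xc.min())/4).astype(int); mids=[(yc[b==j].max()+yc[b==j].min())/2 for j in range(b.max()+1) if (b==j).sum()>1]
        best.append((np.std(mids),np.degrees(a),xc.min(),xc.max(),yc.min(),yc.max(),(yc.max()+yc.min())/2))
    best.sort(); 
    for s_ in best[:3]: print(np.round(s_,1))
    b=best[0]; a=np.radians(b[1]); ex=np.array([np.cos(a),np.sin(a)]); ey=np.array([-ex[1],ex[0]])
    print("len",b[3]-b[2],"wid",b[5]-b[4],"centre",ex*(b[2]+b[3])/2+ey*b[6])
    return ex*(b[2]+b[3])/2+ey*b[6], b[1]
E
python3 - <<'E'
from hf import *
for n in ["w2","top1"]: heart(load(f"pics/{n}.npz"),.028,[.449,-.34,.028])
E
```

```text
[ 206  139   63   57 2072] z med 0.027552498198497526
[ 2.000e-01  2.650e+01  2.184e+02  2.689e+02 -5.346e+02 -4.797e+02
 -5.072e+02]
[ 2.000e-01  2.700e+01  2.139e+02  2.644e+02 -5.368e+02 -4.818e+02
 -5.093e+02]
[ 3.000e-01  2.750e+01  2.095e+02  2.598e+02 -5.389e+02 -4.839e+02
 -5.114e+02]
len 50.542280103023984 wid 54.967820663573605 centre [ 444.33383018 -345.15878854]
[368 211  20  20 227] z med 0.02679972952708742
[   0.6   25.5  228.8  279.7 -528.6 -472.7 -500.6]
[   0.7   27.   215.6  266.3 -535.3 -479.4 -507.3]
[   0.7   26.5  220.   270.8 -533.1 -477.2 -505.1]
len 50.93643590503703 wid 55.90570313641348 centre [ 445.01990972 -342.41174544]
```

```bash
python3 - <<'E'
from h import *
rel([.4503,-.3411,.09],np.radians(116.5))
E
```

```text
clock 3.65 tcp [ 0.4506 -0.3244  0.1431] F [0.1 0.3 0.9] open 0.999 yaw_y 115.69 tilt [0.07 0.06] q7 2.016
shift mm [  7.6 -14.9  53.1]
turn -0.0142 after-turn shift [  7.8 -14.8  53.1]
```

>>> send_rows([
  {"dx": 4,"dy": -7.5,"dz": 26,"turn": -0.014,"grip": 1},
  {"dx": 4,"dy": -7.5,"dz": 27,"turn": 0,"grip": 1},
  {"dx": 0,"dy": 0,"dz": 0,"turn": 0,"grip": 1},
  {"dx": 0,"dy": 0,"dz": 0,"turn": 0,"grip": 1},
])

```text
clock: 4.05
tool_pos: [0.4499, -0.3414, 0.0903]
eef_rot: [-0.229, 0.973, 0.0, 0.0]
contact_force: [0.3, -0.6, 0.7]
opening: 0.999
```

```bash
python3 - <<'E'
from hf import *
p=snap("wrist","w3")
c,a=heart(p,.028,[.445,-.344,.028])
a=np.radians(a)
X=c+6.5*np.array([np.cos(a),np.sin(a)])
rel([X[0]/1000,X[1]/1000,.015],a+np.pi/2)
# tool axis seen: project grasp line
t,R,s=tool(); print(proj(p,[t,t+R[:,2]*.06]))
E
```

```text
[ 214  159   76   67 3036] z med 0.027520444213422073
[ 2.000e-01  2.750e+01  2.089e+02  2.597e+02 -5.391e+02 -4.843e+02
 -5.117e+02]
[ 2.000e-01  2.650e+01  2.178e+02  2.684e+02 -5.348e+02 -4.799e+02
 -5.074e+02]
[ 3.000e-01  2.800e+01  2.044e+02  2.554e+02 -5.412e+02 -4.865e+02
 -5.138e+02]
len 50.831888375538455 wid 54.74416680360821 centre [ 444.13212283 -345.68151032]
clock 4.1 tcp [ 0.4503 -0.3417  0.0909] F [1.  0.7 0.9] open 1.0 yaw_y 116.49 tilt [0.1  0.02] q7 2.003
shift mm [ 0.9 -0.7 75.9]
turn -0.0176 after-turn shift [ 1.  -0.7 75.9]
[[252.15462111 246.35132215]
 [252.53925552 204.43916407]]
```

View pics/w3.png

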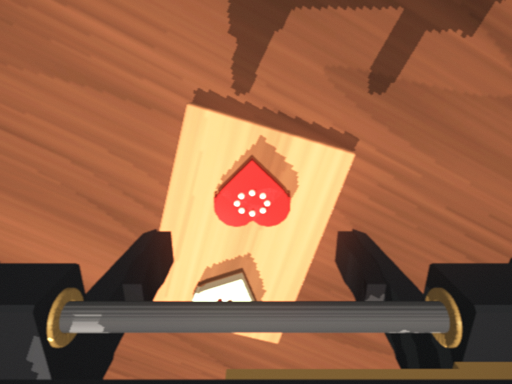

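>>> send_rows([
  {"dx": 0,"dy": 0,"dz": 30,"turn": -0.01,"grip": 1},
  {"dx": 0.5,"dy": -0.5,"dz": 30,"turn": 0,"grip": 1},
  {"dx": 0,"dy": 0,"dz": 15,"turn": 0,"grip": 1},
  {"dx": 0,"dy": 0,"dz": 0,"turn": 0,"grip": 1},
  {"dx": 0,"dy": 0,"dz": 0,"turn": 0,"grip": 0.4},
  {"dx": 0,"dy": 0,"dz": 0,"turn": 0,"grip": 0.4},
  {"dx": 0,"dy": 0,"dz": 0,"turn": 0,"grip": 0.4},
  {"dx": 0,"dy": 0,"dz": 0,"turn": 0,"grip": 0.4},
  {"dx": 0,"dy": 0,"dz": 0,"turn": 0,"grip": 0.4},
], force=15)

```text
clock: 5.0
tool_pos: [0.4491, -0.344, 0.0154]
eef_rot: [-0.233, 0.973, -0.0, 0.0]
contact_force: [-0.3, 0.3, 4.9]
opening: 0.656
```

```bash
python3 - <<'E'
from hf import *
rel([.4,-.3,.1])
p=snap("wrist","w4")
E
```

```text
clock 5.0 tcp [ 0.4491 -0.344   0.0154] F [-0.3  0.3  4.9] open 0.656 yaw_y 116.93 tilt [ 0.05 -0.03] q7 1.931
shift mm [ 23.8  61.4 -84.7]
```

View pics/w4.png

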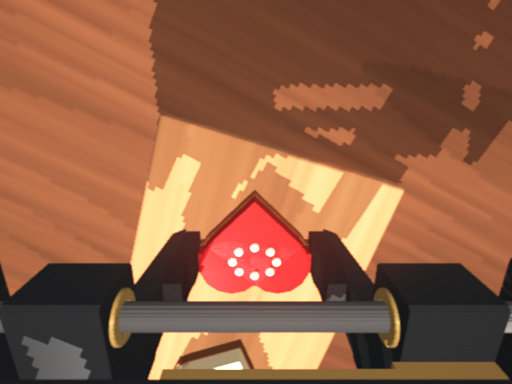

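>>> send_rows([
  {"dx": 0,"dy": 0,"dz": -15,"turn": 0,"grip": 0.4},
  {"dx": 0,"dy": 0,"dz": -35,"turn": 0,"grip": 0.4},
  {"dx": 0,"dy": 0,"dz": -40,"turn": 0,"grip": 0.4},
  {"dx": 0,"dy": 0,"dz": -40,"turn": 0,"grip": 0.4},
  {"dx": 0,"dy": 0,"dz": -10,"turn": 0.148,"grip": 0.4},
  {"dx": 0,"dy": 0,"dz": 0,"turn": 0.148,"grip": 0.4},
  {"dx": 0,"dy": 0,"dz": 0,"turn": 0.148,"grip": 0.4},
  {"dx": 0,"dy": 0,"dz": 0,"turn": 0,"grip": 0.4},
])

```text
clock: 5.85
tool_pos: [0.4486, -0.3436, 0.1548]
eef_rot: [-0.013, 1.0, -0.0, -0.0]
contact_force: [0.7, -0.6, -0.3]
opening: 0.646
```

```bash
python3 - <<'E'
from hf import *
rel([.595,-.0065,.17],np.radians(91.45))
E
```

```text
clock 5.85 tcp [ 0.4486 -0.3436  0.1548] F [ 0.7 -0.6 -0.3] open 0.646 yaw_y 91.48 tilt [-0.02 -0.03] q7 1.744
shift mm [-155.1  333.2  -15.4]
turn 0.0006 after-turn shift [-154.9  333.3  -15.4]
```

Shift 368 mm: 9 rows.

>>> send_rows([
  {"dx": -17,"dy": 37,"dz": -2,"turn": 0,"grip": 0.4},
  {"dx": -17,"dy": 37,"dz": -2,"turn": 0,"grip": 0.4},
  {"dx": -17,"dy": 37,"dz": -2,"turn": 0,"grip": 0.4},
  {"dx": -17,"dy": 37,"dz": -2,"turn": 0,"grip": 0.4},
  {"dx": -17,"dy": 37,"dz": -2,"turn": 0,"grip": 0.4},
  {"dx": -17,"dy": 37,"dz": -2,"turn": 0,"grip": 0.4},
  {"dx": -17,"dy": 37,"dz": -2,"turn": 0,"grip": 0.4},
  {"dx": -18,"dy": 37,"dz": -1,"turn": 0,"grip": 0.4},
  {"dx": -18,"dy": 37,"dz": 0,"turn": 0,"grip": 0.4},
  {"dx": 0,"dy": 0,"dz": 0,"turn": 0,"grip": 0.4},
  {"dx": 0,"dy": 0,"dz": 0,"turn": 0,"grip": 0.4},
])

```text
clock: 6.95
tool_pos: [0.5948, -0.0055, 0.1692]
eef_rot: [-0.016, 1.0, 0.0, -0.0]
contact_force: [-0.2, -1.5, -1.2]
opening: 0.65
```

```bash
python3 - <<'E'
from hf import *
p=snap("wrist","w5"); P=cloud(p)
m=(P[...,2]>.054)&(P[...,2]<.066)&(abs(P[...,0]-.55)<.1)&(abs(P[...,1]+.005)<.09)&(p["depth"]>0)
q=P[m]; r=cv2.minAreaRect((q[:,:2]*1000).astype(np.float32)); print(m.sum(),r,np.median(q[:,2]))
rel([.595,-.0065,.17],np.radians(91.45))
E
```

```text
11736 ((548.3864135742188, -8.307174682617188), (184.912353515625, 154.7733612060547), 1.549742579460144) 0.059375454542932485
clock 7.0 tcp [ 0.5943 -0.0075  0.1692] F [-0.  -1.3 -1.2] open 0.648 yaw_y 91.63 tilt [-0.09 -0.06] q7 1.205
shift mm [-0.7  1.  -0.8]
turn 0.0032 after-turn shift [-0.7  1.  -0.8]
```

View pics/w5.png

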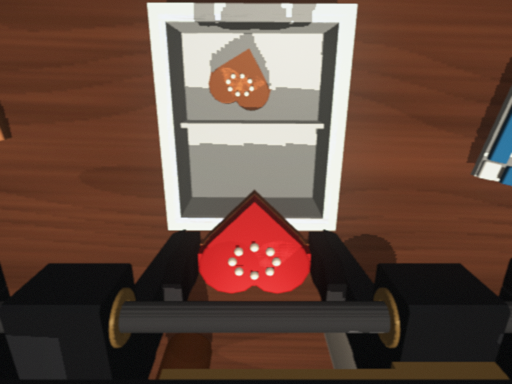

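>>> send_rows([
  {"dx": -0.5,"dy": 0.5,"dz": 40,"turn": 0,"grip": 0.4},
  {"dx": 0,"dy": 0,"dz": 40,"turn": 0,"grip": 0.4},
  {"dx": 0,"dy": 0,"dz": 40,"turn": 0,"grip": 0.4},
  {"dx": 0,"dy": 0,"dz": 25,"turn": 0,"grip": 0.4},
  {"dx": 0,"dy": 0,"dz": 10,"turn": 0,"grip": 0.4},
  {"dx": 0,"dy": 0,"dz": 5,"turn": 0,"grip": 0.4},
  {"dx": 0,"dy": 0,"dz": 0,"turn": 0,"grip": 0.4},
  {"dx": 0,"dy": 0,"dz": 0,"turn": 0,"grip": 0.4},
])

```text
clock: 7.8
tool_pos: [0.5964, -0.0066, 0.011]
eef_rot: [-0.013, 1.0, 0.0, 0.001]
contact_force: [-1.0, 0.6, -0.2]
opening: 0.653
```

```bash
python3 - <<'E'
from hf import *
rel([.595,-.0065,.0085],np.radians(91.5))
E
```

```text
clock 7.8 tcp [ 0.5964 -0.0066  0.011 ] F [-1.   0.6 -0.2] open 0.653 yaw_y 91.48 tilt [0.13 0.01] q7 1.105
shift mm [1.4 0.1 2.5]
turn -0.0003 after-turn shift [1.4 0.1 2.5]
```

>>> send_rows([
  {"dx": 0,"dy": 0,"dz": 2,"turn": 0,"grip": 0.4},
  {"dx": 0,"dy": 0,"dz": 0,"turn": 0,"grip": 0.8},
  {"dx": 0,"dy": 0,"dz": 0,"turn": 0,"grip": 0.8},
  {"dx": 0,"dy": 0,"dz": 0,"turn": 0,"grip": 0.8},
  {"dx": 0,"dy": 0,"dz": -20,"turn": 0,"grip": 0.8},
  {"dx": 0,"dy": 0,"dz": -40,"turn": 0,"grip": 0.8},
  {"dx": 0,"dy": 0,"dz": -45,"turn": 0,"grip": 0.8},
  {"dx": 0,"dy": 0,"dz": -45,"turn": 0,"grip": 0.8},
  {"dx": 0,"dy": 0,"dz": 0,"turn": 0,"grip": 0.8},
])

```text
clock: 8.7
tool_pos: [0.5995, -0.0056, 0.1638]
eef_rot: [-0.013, 1.0, 0.001, 0.006]
contact_force: [0.7, 0.5, 0.1]
opening: 0.802
```

```bash
python3 - <<'E'
from hf import *
p=snap("wrist","w6")
heart(p,.021,[.59,-.007,.021],-30,30)
heart(snap("top","top6"),.021,[.59,-.007,.021],-30,30)
rel([.515,.31,.16],np.radians(90))
E
```

```text
[ 226  138   56   50 1666] z med 0.020529141171057516
[ 2.000e-01  1.500e+00  5.668e+02  6.157e+02 -4.780e+01  6.100e+00
 -2.080e+01]
[ 3.000e-01  1.000e+00  5.669e+02  6.159e+02 -4.250e+01  1.130e+01
 -1.560e+01]
[ 5.000e-01  2.500e+00  5.663e+02  6.155e+02 -5.830e+01 -4.400e+00
 -3.130e+01]
len 48.959623259660475 wid 53.894306266157365 centre [591.59516888  -5.3653063 ]
[274  65  20  19 287] z med 0.09946684101552633
[ 4.000e-01 -3.000e+01  7.726e+02  8.268e+02  3.363e+02  3.925e+02
  3.644e+02]
[ 5.000e-01 -2.950e+01  7.758e+02  8.299e+02  3.293e+02  3.855e+02
  3.574e+02]
[ 6.000e-01  6.500e+00  8.320e+02  8.875e+02 -2.101e+02 -1.544e+02
 -1.823e+02]
len 54.12406927175982 wid 56.22724663842007 centre [874.78035901 -84.24904675]
clock 8.8 tcp [ 0.5959 -0.0064  0.1587] F [-0.5  0.2 -0.6] open 0.802 yaw_y 91.49 tilt [ 0.12 -0.01] q7 1.189
shift mm [ 72.6 318.4  -1.5]
turn 0.026 after-turn shift [ 80.9 316.4  -1.5]
```

View pics/w6.png

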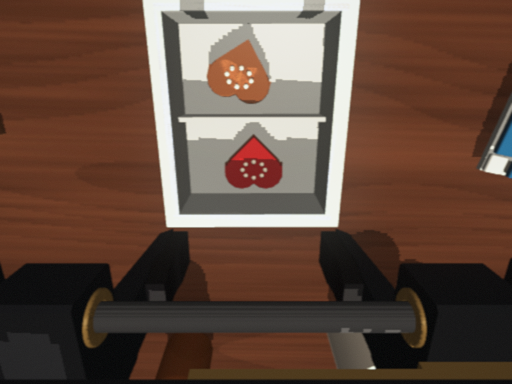

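>>> send_rows([
  {"dx": 9,"dy": 40,"dz": -4,"turn": 0,"grip": 0.8},
  {"dx": 9,"dy": 40,"dz": -4,"turn": 0,"grip": 0.8},
  {"dx": 9,"dy": 40,"dz": -4,"turn": 0,"grip": 0.8},
  {"dx": 9,"dy": 40,"dz": -4,"turn": 0,"grip": 0.8},
  {"dx": 9,"dy": 40,"dz": -4,"turn": 0,"grip": 0.8},
  {"dx": 9,"dy": 40,"dz": -4,"turn": 0,"grip": 0.8},
  {"dx": 9,"dy": 40,"dz": -4,"turn": 0,"grip": 0.8},
  {"dx": 9,"dy": 40,"dz": -4,"turn": 0.105,"grip": 0.8},
  {"dx": 0,"dy": 0,"dz": 0,"turn": 0.105,"grip": 0.8},
  {"dx": 0,"dy": 0,"dz": 0,"turn": 0,"grip": 0.8},
  {"dx": 0,"dy": 0,"dz": 0,"turn": 0,"grip": 0.8},
])

```text
clock: 9.9
tool_pos: [0.5148, 0.3099, 0.1881]
eef_rot: [0.091, 0.996, -0.002, -0.001]
contact_force: [-0.2, -0.3, 0.5]
opening: 0.8
```

```bash
python3 - <<'E'
from hf import *
p=snap("wrist","w7"); P=cloud(p)
m=(P[...,2]>.04)&(P[...,2]<.055)&(abs(P[...,0]-.515)<.08)&(abs(P[...,1]-.311)<.08)&(p["depth"]>0)
q=P[m]; r=cv2.minAreaRect((q[:,:2]*1000).astype(np.float32)); print("handle",m.sum(),r,np.median(q[:,2]))
m=(P[...,2]>.012)&(P[...,2]<.055)&(abs(P[...,0]-.515)<.13)&(abs(P[...,1]-.311)<.13)&(p["depth"]>0)
q=P[m]; r=cv2.minAreaRect((q[:,:2]*1000).astype(np.float32)); print("lid",m.sum(),r,np.median(q[:,2]))
p=load("pics/top1.npz");P=cloud(p)
m=(P[...,2]>.04)&(P[...,2]<.06)&(abs(P[...,0]-.515)<.08)&(abs(P[...,1]-.311)<.08)&(p["depth"]>0)
q=P[m]; r=cv2.minAreaRect((q[:,:2]*1000).astype(np.float32)); print("top handle",m.sum(),r)
rel([.515,.31,.025],np.radians(79.4))
E
```

```text
handle 1160 ((517.0131225585938, 312.0124206542969), (17.925878524780273, 63.26953125), 79.72107696533203) 0.04726171579223157
lid 25238 ((517.6588745117188, 312.00189208984375), (154.44320678710938, 184.4840850830078), 79.29920959472656) 0.020242548173233392
top handle 158 ((516.5119018554688, 313.4310302734375), (19.111587524414062, 63.670257568359375), 80.31620025634766)
clock 9.95 tcp [0.5151 0.3097 0.1884] F [ 0.4  0.9 -0.1] open 0.798 yaw_y 79.48 tilt [-0.09 -0.16] q7 0.552
shift mm [  0.    0.8 163.4]
turn 0.0014 after-turn shift [  0.    0.8 163.4]
```

View pics/w7.png

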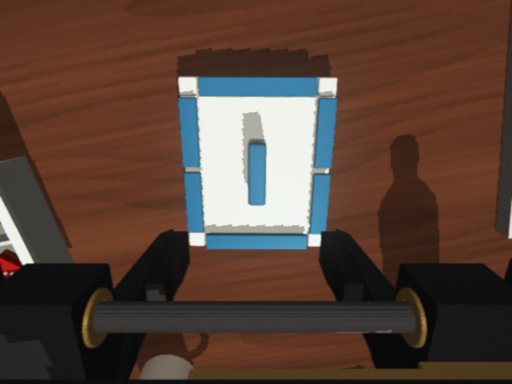

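>>> send_rows([
  {"dx": -1.4,"dy": 3,"dz": 40,"turn": 0,"grip": 0.8},
  {"dx": 0,"dy": 0,"dz": 40,"turn": 0,"grip": 0.8},
  {"dx": 0,"dy": 0,"dz": 40,"turn": 0,"grip": 0.8},
  {"dx": 0,"dy": 0,"dz": 30,"turn": 0,"grip": 0.8},
  {"dx": 0,"dy": 0,"dz": 12,"turn": 0,"grip": 0.8},
  {"dx": 0,"dy": 0,"dz": 0,"turn": 0,"grip": 0.8},
  {"dx": 0,"dy": 0,"dz": 0,"turn": 0,"grip": 0.8},
], force=40)

```text
clock: 10.65
tool_pos: [0.5179, 0.3143, 0.0287]
eef_rot: [0.092, 0.996, 0.0, 0.001]
contact_force: [-0.1, 0.0, 0.0]
opening: 0.801
```

```bash
python3 - <<'E'
from hf import *
rel([.517,.3125,.025],np.radians(79.4))
snap("wrist","w8")
E
```

```text
clock 10.65 tcp [0.5179 0.3143 0.0287] F [-0.1  0.   0. ] open 0.801 yaw_y 79.44 tilt [0.07 0.05] q7 0.482
shift mm [ 0.6 -2.   3.7]
turn 0.0007 after-turn shift [ 0.6 -2.   3.7]
```

View pics/w8.png

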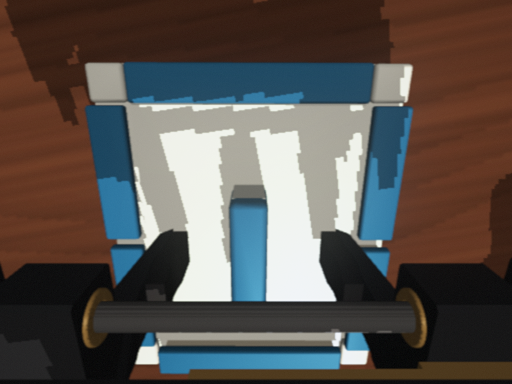

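>>> send_rows([
  {"dx": 0.5,"dy": -2,"dz": 4,"turn": 0,"grip": 0.8},
  {"dx": 0,"dy": 0,"dz": 0,"turn": 0,"grip": 0.8},
  {"dx": 0,"dy": 0,"dz": 0,"turn": 0,"grip": 0.05},
  {"dx": 0,"dy": 0,"dz": 0,"turn": 0,"grip": 0.05},
  {"dx": 0,"dy": 0,"dz": 0,"turn": 0,"grip": 0.05},
  {"dx": 0,"dy": 0,"dz": 0,"turn": 0,"grip": 0.05},
  {"dx": 0,"dy": 0,"dz": 0,"turn": 0,"grip": 0.05},
  {"dx": 0,"dy": 0,"dz": 0,"turn": 0,"grip": 0.05},
  {"dx": 0,"dy": 0,"dz": 0,"turn": 0,"grip": 0.05},
  {"dx": 0,"dy": 0,"dz": 0,"turn": 0,"grip": 0.05},
], force=40)

```text
clock: 11.7
tool_pos: [0.5161, 0.3125, 0.0237]
eef_rot: [0.092, 0.996, -0.0, -0.0]
contact_force: [-0.7, 0.3, 0.7]
opening: 0.2
```

```bash
python3 - <<'E'
from hf import *
p=snap("wrist","w9"); P=cloud(p)
m=(P[...,2]>.012)&(P[...,2]<.04)&(abs(P[...,0]-.515)<.13)&(abs(P[...,1]-.311)<.13)&(p["depth"]>0)
q=P[m]; r=cv2.minAreaRect((q[:,:2]*1000).astype(np.float32)); print("lid",m.sum(),r,np.median(q[:,2]))
rel([.517,.3125,.15],np.radians(79.4))
E
```

```text
lid 62125 ((511.9967956542969, 313.8839416503906), (154.75804138183594, 172.6853790283203), 79.218017578125) 0.020227072745412602
clock 11.75 tcp [0.5161 0.3125 0.0237] F [ 0.5 -0.5 -0.4] open 0.205 yaw_y 79.46 tilt [-0.01 -0.  ] q7 0.48
shift mm [  -0.8    0.2 -126.3]
turn 0.001 after-turn shift [  -0.8    0.2 -126.3]
```

>>> send_rows([
  {"dx": 0,"dy": 0,"dz": -8,"turn": 0,"grip": 0.05},
  {"dx": 0,"dy": 0,"dz": -20,"turn": 0,"grip": 0.05},
  {"dx": 0,"dy": 0,"dz": -30,"turn": 0,"grip": 0.05},
  {"dx": 0,"dy": 0,"dz": -30,"turn": 0,"grip": 0.05},
  {"dx": 0,"dy": 0,"dz": -30,"turn": 0,"grip": 0.05},
  {"dx": 0,"dy": 0,"dz": -20,"turn": -0.05,"grip": 0.05},
  {"dx": 0,"dy": 0,"dz": 0,"turn": -0.08,"grip": 0.05},
  {"dx": 0,"dy": 0,"dz": 0,"turn": -0.08,"grip": 0.05},
  {"dx": 0,"dy": 0,"dz": 0,"turn": 0,"grip": 0.05},
])

```text
clock: 12.65
tool_pos: [0.5159, 0.3122, 0.1621]
eef_rot: [-0.013, 1.0, -0.0, -0.0]
contact_force: [0.5, 0.4, -2.8]
opening: 0.202
```

```bash
python3 - <<'E'
from hf import *
rel([.5483,-.0078,.16],np.radians(91.5))
p=snap("wrist","w10")
E
```

```text
clock 12.65 tcp [0.5159 0.3122 0.1621] F [ 0.5  0.4 -2.8] open 0.202 yaw_y 91.51 tilt [-0.02 -0.  ] q7 0.69
shift mm [ -23.9 -320.7    2.1]
turn 0.0003 after-turn shift [ -24.  -320.7    2.1]
```

View pics/w10.png

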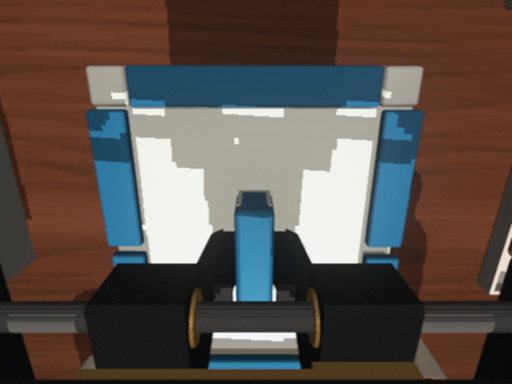

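>>> send_rows([
  {"dx": -2.5,"dy": -20,"dz": 0,"turn": 0,"grip": 0.05},
  {"dx": -2.5,"dy": -40,"dz": 0,"turn": 0,"grip": 0.05},
  {"dx": -2.5,"dy": -40,"dz": 0,"turn": 0,"grip": 0.05},
  {"dx": -2.5,"dy": -40,"dz": 0,"turn": 0,"grip": 0.05},
  {"dx": -2.5,"dy": -40,"dz": 0,"turn": 0,"grip": 0.05},
  {"dx": -2.5,"dy": -40,"dz": 0,"turn": 0,"grip": 0.05},
  {"dx": -2.5,"dy": -40,"dz": 0,"turn": 0,"grip": 0.05},
  {"dx": -2.5,"dy": -40,"dz": 0,"turn": 0,"grip": 0.05},
  {"dx": -2.5,"dy": -20,"dz": 0,"turn": 0,"grip": 0.05},
  {"dx": 0,"dy": 0,"dz": 0,"turn": 0,"grip": 0.05},
  {"dx": 0,"dy": 0,"dz": 0,"turn": 0,"grip": 0.05},
  {"dx": 0,"dy": 0,"dz": 0,"turn": 0,"grip": 0.05},
])

```text
clock: 13.9
tool_pos: [0.5469, -0.0045, 0.1618]
eef_rot: [-0.014, 1.0, 0.001, 0.0]
contact_force: [0.4, 0.1, -2.3]
opening: 0.202
```

```bash
python3 - <<'E'
from hf import *
rel([.5475,-.0078,.1],np.radians(91.5))
p=snap("wrist","w11"); P=cloud(p)
t,R,s=tool(); T=(P-t)@R*1000
z=T[...,2]; m=(p["depth"]>0)&(abs(z-8)<12)&(abs(T[...,1])<100)&(abs(T[...,0])<100)
# fit plane of panel
q=T[m&(abs(T[...,1])<50)&(T[...,0]>25)&(T[...,0]<68)]
A=np.c_[q[:,:2],np.ones(len(q))]; c=np.linalg.lstsq(A,q[:,2],rcond=None)[0]; print("plane",c, len(q), np.median(q[:,2]))
q=T[m]; print(np.percentile(q,[0.2,99.8],axis=0))
r=cv2.minAreaRect(q[:,:2].astype(np.float32)); print(r)
# left/right edges per x
for x0 in range(10,95,10):
    k=q[abs(q[:,0]-x0)<2]
    if len(k): print(x0,np.percentile(k[:,1],[0.3,99.7]).round(1))
# tub seen?
print(sum((P[...,2]>.055)[m==0].ravel()))
p2=snap("scene","s11"); snap("top","top11")
E
```

```text
clock 13.9 tcp [ 0.5469 -0.0045  0.1618] F [ 0.4  0.1 -2.3] open 0.202 yaw_y 91.62 tilt [0.   0.09] q7 1.142
shift mm [-0.5 -3.4 61.8]
turn 0.0021 after-turn shift [-0.5 -3.4 61.8]
plane [ 6.19847928e-03 -6.87166471e-04  3.87242321e+00] 16564 4.210045056669125
[[-79.21600962 -75.58297427  -3.98177135]
 [ 90.24311475  76.82420686   9.17199155]]
((3.9949417114257812, 0.7777938842773438), (172.64218139648438, 154.68069458007812), 0.11238294839859009)
10 [-75.5  76.5]
20 [-75.6  75.2]
30 [-75.4  76.3]
40 [-75.3  76.1]
50 [-75.3  76.6]
60 [-75.3  76.1]
70 [-75.3  76.5]
80 [-75.   76.5]
90 [-74.4  76.3]
55753
```

View pics/w11.png

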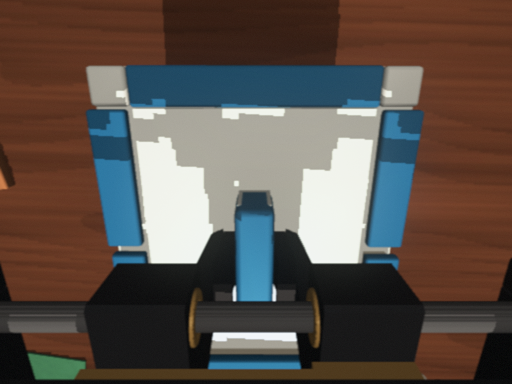

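View pics/s11.png

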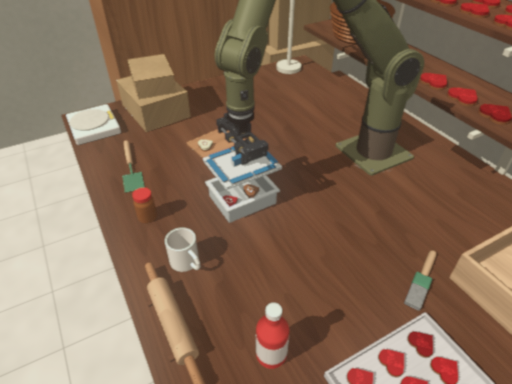

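```bash
python3 - <<'E'
from hf import *
p=load("pics/top11.npz"); P=cloud(p)
m=(P[...,2]>.15)&(P[...,2]<.175)&(abs(P[...,0]-.55)<.12)&(abs(P[...,1]+.005)<.11)&(p["depth"]>0)
q=P[m]; print(cv2.minAreaRect((q[:,:2]*1000).astype(np.float32)),m.sum())
im=p["img"].astype(int)
w=((im[...,2]>im[...,0]+50)&(p["depth"]>0)).astype(np.uint8)
cv2.imwrite("pics/c11.png",cv2.resize(p["img"][130:240,200:310,::-1],None,fx=5,fy=5))
vv,uu=np.nonzero(w[130:240,200:310]); X=ray(p,np.c_[uu+200,vv+130],.165)
print(cv2.minAreaRect((X[:,:2]*1000).astype(np.float32)))
E
```

```text
((547.418212890625, -1.7649383544921875), (184.49038696289062, 152.1740264892578), 0.7273920774459839) 1041
((524.9881591796875, 58.32249450683594), (179.54660034179688, 68.86779022216797), 29.14655876159668)
```

View pics/c11.png

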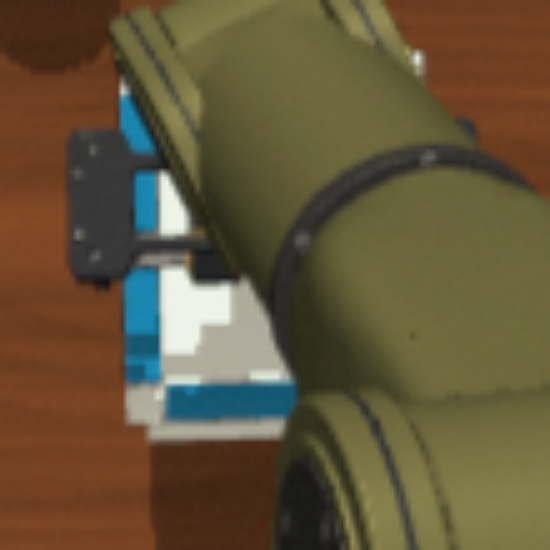

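>>> send_rows([
  {"dx": -0.3,"dy": -4,"dz": 15,"turn": 0,"grip": 0.05},
  {"dx": 0,"dy": 0,"dz": 30,"turn": 0,"grip": 0.05},
  {"dx": 0,"dy": 0,"dz": 24,"turn": 0,"grip": 0.05},
  {"dx": 0,"dy": 0,"dz": 0,"turn": 0,"grip": 0.05},
  {"dx": 0,"dy": 0,"dz": 0,"turn": 0,"grip": 0.05},
  {"dx": 0,"dy": 0,"dz": 0,"turn": 0,"grip": 0.05},
])

```text
clock: 14.65
tool_pos: [0.5484, -0.0102, 0.0939]
eef_rot: [-0.013, 1.0, 0.0, 0.001]
contact_force: [0.1, 0.1, -1.8]
opening: 0.205
```

```bash
python3 - <<'E'
from hf import *
rel([.5472,-.0086,.0735],np.radians(91.5))
p=snap("scene","s12")
cv2.imwrite("pics/c12.png",cv2.resize(p["img"][120:240,170:310,::-1],None,fx=5,fy=5))
E
```

```text
clock 14.65 tcp [ 0.5484 -0.0102  0.0939] F [ 0.1  0.1 -1.8] open 0.205 yaw_y 91.53 tilt [0.13 0.03] q7 1.092
shift mm [ 1.2  1.6 20.4]
turn 0.0006 after-turn shift [ 1.2  1.6 20.4]
```

View pics/c12.png

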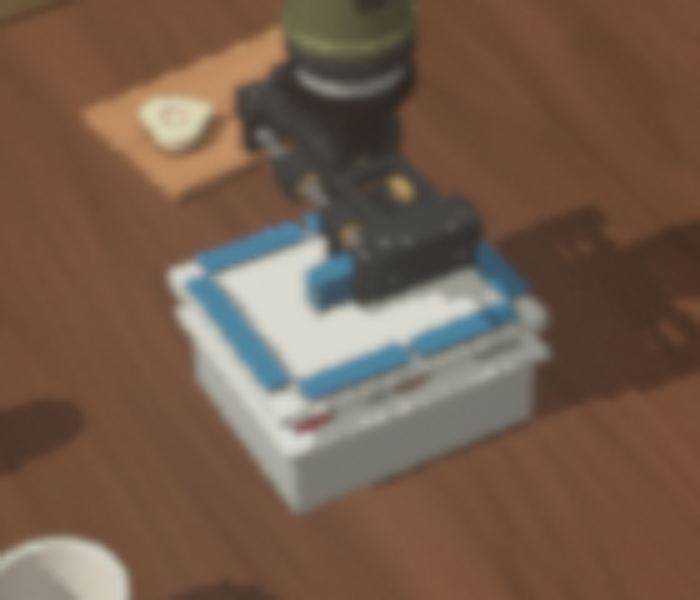

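>>> send_rows([
  {"dx": 1,"dy": 1.5,"dz": 3,"turn": 0,"grip": 0.05},
  {"dx": 0,"dy": 0,"dz": 3,"turn": 0,"grip": 0.05},
  {"dx": 0,"dy": 0,"dz": 3,"turn": 0,"grip": 0.05},
  {"dx": 0,"dy": 0,"dz": 3,"turn": 0,"grip": 0.05},
  {"dx": 0,"dy": 0,"dz": 3,"turn": 0,"grip": 0.05},
  {"dx": 0,"dy": 0,"dz": 0,"turn": 0,"grip": 0.05},
  {"dx": 0,"dy": 0,"dz": 0,"turn": 0,"grip": 0.05},
])

```text
clock: 15.4
tool_pos: [0.5464, -0.0092, 0.0776]
eef_rot: [-0.013, 1.0, 0.0, -0.0]
contact_force: [0.5, 0.2, -2.7]
opening: 0.196
```

```bash
python3 - <<'E'
from hf import *
rel([.5472,-.0086,.0735],np.radians(91.5))
E
```

```text
clock 15.4 tcp [ 0.5464 -0.0092  0.0776] F [ 0.5  0.2 -2.7] open 0.196 yaw_y 91.5 tilt [-0.01  0.  ] q7 1.077
shift mm [-0.9  0.6  4.1]
turn 0.0001 after-turn shift [-0.9  0.6  4.1]
```

>>> send_rows([
  {"dx": -0.5,"dy": 0.5,"dz": 2,"turn": 0,"grip": 0.05},
  {"dx": 0,"dy": 0,"dz": 2,"turn": 0,"grip": 0.05},
  {"dx": 0,"dy": 0,"dz": 0.5,"turn": 0,"grip": 0.05},
  {"dx": 0,"dy": 0,"dz": 0,"turn": 0,"grip": 0.05},
])

```text
clock: 15.8
tool_pos: [0.5471, -0.0086, 0.0736]
eef_rot: [-0.013, 1.0, 0.0, 0.0]
contact_force: [-1.2, 0.2, 3.6]
opening: 0.201
```

```bash
python3 - <<'E'
from hf import *
rel([.5472,-.0086,.0735],np.radians(91.5))
E
```

```text
clock 15.8 tcp [ 0.5471 -0.0086  0.0736] F [-1.2  0.2  3.6] open 0.201 yaw_y 91.51 tilt [0.04 0.  ] q7 1.074
shift mm [-0.1  0.   0.1]
turn 0.0002 after-turn shift [-0.1  0.   0.1]
```

>>> send_rows([
  {"dx": 0,"dy": 0,"dz": 0,"turn": 0,"grip": 0.5},
  {"dx": 0,"dy": 0,"dz": 0,"turn": 0,"grip": 0.5},
  {"dx": 0,"dy": 0,"dz": 0,"turn": 0,"grip": 0.5},
  {"dx": 0,"dy": 0,"dz": 0,"turn": 0,"grip": 0.5},
  {"dx": 0,"dy": 0,"dz": -20,"turn": 0,"grip": 0.5},
  {"dx": 0,"dy": 0,"dz": -40,"turn": 0,"grip": 0.5},
  {"dx": 0,"dy": 0,"dz": -45,"turn": 0,"grip": 0.5},
  {"dx": 0,"dy": 0,"dz": -45,"turn": 0,"grip": 0.5},
  {"dx": 0,"dy": 0,"dz": 0,"turn": 0,"grip": 0.5},
  {"dx": 0,"dy": 0,"dz": 0,"turn": 0,"grip": 0.5},
])

```text
clock: 16.8
tool_pos: [0.5472, -0.0089, 0.2239]
eef_rot: [-0.013, 1.0, -0.0, 0.001]
contact_force: [-0.4, 0.9, -0.3]
opening: 0.503
```

```bash
cat > lid.py <<'E'
from hf import *
def lidchk(p):
    P=cloud(p)
    near=(abs(P[...,0]-.548)<.11)&(abs(P[...,1]+.008)<.1)&(p["depth"]>0)
    m=near&(P[...,2]>.075)
    q=P[m]; r=cv2.minAreaRect((q[:,:2]*1000).astype(np.float32)); print("lid",m.sum(),np.round(r[0],1),np.round(r[1],1),round(r[2],2))
    m=near&(P[...,2]>.092); q=P[m]; r=cv2.minAreaRect((q[:,:2]*1000).astype(np.float32)); print("handle",m.sum(),np.round(r[0],1),np.round(r[1],1),round(r[2],2),"z",np.median(q[:,2]))
    return P
def heights(p,c=(548.3,-8.5),ang=1.5):
    P=cloud(p)*1000; a=np.radians(ang); ex=np.array([np.cos(a),np.sin(a)]); ey=np.array([-ex[1],ex[0]])
    D=P[...,:2]-np.array(c); X=D@ex; Y=D@ey; Z=P[...,2]; ok=(p["depth"]>0)&(Z>55)
    for n,(x,y,hx,hy) in dict(A=(83,0,5,50),B=(38,68,28,5),C=(-38,68,28,5),D=(-83,0,5,50),E=(-38,-68,28,5),F=(38,-68,28,5),pp=(83,68,4,4),pm=(83,-68,4,4),mp=(-83,68,4,4),mm=(-83,-68,4,4),panel1=(55,0,10,40),panel2=(-55,0,10,40)).items():
        m=ok&(abs(X-x)<hx)&(abs(Y-y)<hy); 
        print(n,m.sum(),np.round(np.percentile(Z[m],[10,50,90]),1) if m.sum()>3 else None)
E
python3 - <<'E'
from lid import *
p=snap("wrist","w13"); rel([.5472,-.0086,.0735],np.radians(91.5)); lidchk(p); heights(p)
E
```

```text
clock 16.85 tcp [ 0.5463 -0.0091  0.2226] F [ 0.  -0.4 -0.3] open 0.499 yaw_y 91.49 tilt [-0.06 -0.02] q7 1.193
shift mm [ -1.1   0.5 149.1]
turn -0.0001 after-turn shift [ -1.1   0.5 149.1]
lid 59835 [549.4  -8.1] [183.6 160.1] 1.39
handle 51611 [546.1  -8.2] [ 67.6 160.1] 1.41 z 0.30504873608198607
A 701 [77.3 78.3 79. ]
B 476 [77.6 78.4 79.3]
C 1275 [ 77.3 299.8 305. ]
D 1204 [75.3 76.2 77.1]
E 1068 [ 76.6  78.  304.8]
F 477 [74.7 75.6 76.5]
pp 0 None
pm 0 None
mp 79 [70.7 71.5 72.2]
mm 78 [70.6 71.4 72.4]
panel1 1271 [68.7 69.5 70.4]
panel2 1789 [68.5 69.4 70.4]
```

View pics/w13.png

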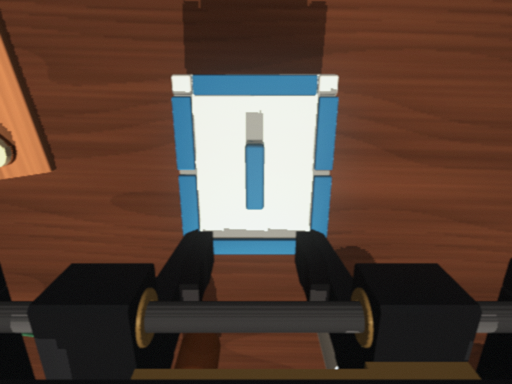

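>>> send_rows([
  {"dx": -28,"dy": 0,"dz": 0,"turn": 0,"grip": 0},
  {"dx": -28,"dy": 0,"dz": 10,"turn": 0,"grip": 0},
  {"dx": -28,"dy": 0,"dz": 40,"turn": 0,"grip": 0},
  {"dx": 0,"dy": 0,"dz": 45,"turn": 0,"grip": 0},
  {"dx": 0,"dy": 0,"dz": 35,"turn": 0,"grip": 0},
  {"dx": 0,"dy": 0,"dz": 0,"turn": 0,"grip": 0},
  {"dx": 0,"dy": 0,"dz": 0,"turn": 0,"grip": 0},
], force=20)

```text
clock: 17.55
tool_pos: [0.6299, -0.0064, 0.092]
eef_rot: [-0.013, 1.0, -0.0, -0.002]
contact_force: [0.7, -0.0, 1.2]
opening: 0.002
```

```bash
python3 - <<'E'
from lid import *
p=snap("wrist","w14"); rel([.6313,-.0064,.072],np.radians(91.5))
E
```

```text
clock 17.6 tcp [ 0.6311 -0.0062  0.0937] F [ 0.1 -0.3  0.9] open 0.003 yaw_y 91.52 tilt [0.02 0.02] q7 1.163
shift mm [-0.1 -0.2 21.7]
turn 0.0003 after-turn shift [-0.1 -0.2 21.7]
```

View pics/w14.png

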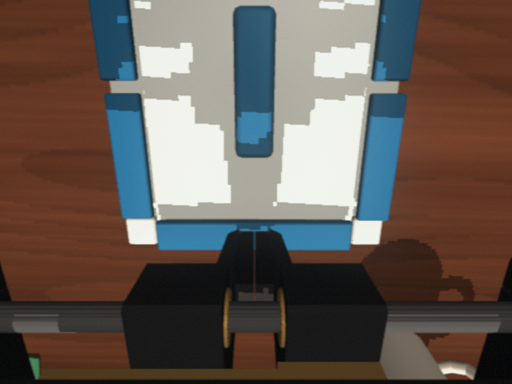

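>>> send_rows([
  {"dx": 0,"dy": 0,"dz": 8,"turn": 0,"grip": 0},
  {"dx": 0,"dy": 0,"dz": 4,"turn": 0,"grip": 0},
  {"dx": 0,"dy": 0,"dz": 3,"turn": 0,"grip": 0},
  {"dx": 0,"dy": 0,"dz": 3,"turn": 0,"grip": 0},
  {"dx": 0,"dy": 0,"dz": 3,"turn": 0,"grip": 0},
  {"dx": 0,"dy": 0,"dz": 1,"turn": 0,"grip": 0},
  {"dx": 0,"dy": 0,"dz": 0,"turn": 0,"grip": 0},
])

```text
clock: 18.3
tool_pos: [0.6313, -0.0066, 0.0725]
eef_rot: [-0.013, 1.0, -0.0, 0.001]
contact_force: [-1.6, -0.0, 6.8]
opening: 0.005
```

```bash
python3 - <<'E'
from lid import *
rel([.6313,-.0064,.072],np.radians(91.5))
E
```

```text
clock 18.3 tcp [ 0.6313 -0.0066  0.0725] F [-1.6 -0.   6.8] open 0.005 yaw_y 91.49 tilt [ 0.07 -0.02] q7 1.15
shift mm [-0.   0.2  0.5]
turn -0.0001 after-turn shift [-0.   0.2  0.5]
```

Near home; keep pressing until the force climbs well past 6 N.

>>> send_rows([
  {"dx": 0,"dy": 0,"dz": 1,"turn": 0,"grip": 0},
  {"dx": 0,"dy": 0,"dz": 1,"turn": 0,"grip": 0},
  {"dx": 0,"dy": 0,"dz": 0,"turn": 0,"grip": 0},
  {"dx": 0,"dy": 0,"dz": 0,"turn": 0,"grip": 0},
])

```text
clock: 18.7
tool_pos: [0.6313, -0.0066, 0.0723]
eef_rot: [-0.013, 1.0, -0.0, 0.001]
contact_force: [-5.8, -0.7, 19.3]
opening: 0.004
```

>>> send_rows([
  {"dx": 0,"dy": 0,"dz": -22,"turn": 0,"grip": 0},
  {"dx": 22.5,"dy": 34,"dz": 0,"turn": 0,"grip": 0},
  {"dx": 22.5,"dy": 34,"dz": 0,"turn": 0,"grip": 0},
  {"dx": 0,"dy": 0,"dz": 0,"turn": 0,"grip": 0},
  {"dx": 0,"dy": 0,"dz": 8,"turn": 0,"grip": 0},
  {"dx": 0,"dy": 0,"dz": 4,"turn": 0,"grip": 0},
  {"dx": 0,"dy": 0,"dz": 3,"turn": 0,"grip": 0},
  {"dx": 0,"dy": 0,"dz": 3,"turn": 0,"grip": 0},
  {"dx": 0,"dy": 0,"dz": 2,"turn": 0,"grip": 0},
  {"dx": 0,"dy": 0,"dz": 2,"turn": 0,"grip": 0},
  {"dx": 0,"dy": 0,"dz": 0,"turn": 0,"grip": 0},
  {"dx": 0,"dy": 0,"dz": 0,"turn": 0,"grip": 0},
])

```text
clock: 19.9
tool_pos: [0.5846, 0.0592, 0.0722]
eef_rot: [-0.012, 1.0, -0.001, 0.001]
contact_force: [-7.5, -0.7, 29.7]
opening: 0.006
```

```bash
python3 - <<'E'
from lid import *
rel([.5845,.0604,.072],np.radians(91.5))
E
```

```text
clock 19.9 tcp [0.5846 0.0592 0.0722] F [-7.5 -0.7 29.7] open 0.006 yaw_y 91.39 tilt [ 0.08 -0.07] q7 1.007
shift mm [0.1 1.2 0.2]
turn -0.002 after-turn shift [0.1 1.2 0.2]
```

>>> send_rows([
  {"dx": 0,"dy": 0,"dz": -22,"turn": 0,"grip": 0},
  {"dx": 38,"dy": 0.5,"dz": 0,"turn": 0,"grip": 0},
  {"dx": 38,"dy": 0.5,"dz": 0,"turn": 0,"grip": 0},
  {"dx": 0,"dy": 0,"dz": 0,"turn": 0,"grip": 0},
  {"dx": 0,"dy": 0,"dz": 8,"turn": 0,"grip": 0},
  {"dx": 0,"dy": 0,"dz": 4,"turn": 0,"grip": 0},
  {"dx": 0,"dy": 0,"dz": 3,"turn": 0,"grip": 0},
  {"dx": 0,"dy": 0,"dz": 3,"turn": 0,"grip": 0},
  {"dx": 0,"dy": 0,"dz": 2,"turn": 0,"grip": 0},
  {"dx": 0,"dy": 0,"dz": 1.5,"turn": 0,"grip": 0},
  {"dx": 0,"dy": 0,"dz": 0,"turn": 0,"grip": 0},
  {"dx": 0,"dy": 0,"dz": 0,"turn": 0,"grip": 0},
])

```text
clock: 21.1
tool_pos: [0.5098, 0.0587, 0.0722]
eef_rot: [-0.013, 1.0, -0.001, 0.002]
contact_force: [-4.9, -1.8, 33.0]
opening: 0.009
```

```bash
python3 - <<'E'
from lid import *
rel([.5085,.0584,.072],np.radians(91.5))
E
```

```text
clock 21.1 tcp [0.5098 0.0587 0.0722] F [-4.9 -1.8 33. ] open 0.009 yaw_y 91.44 tilt [ 0.22 -0.06] q7 0.916
shift mm [ 1.3 -0.3  0.2]
turn -0.0011 after-turn shift [ 1.3 -0.3  0.2]
```

>>> send_rows([
  {"dx": 0,"dy": 0,"dz": -22,"turn": 0,"grip": 0},
  {"dx": 23,"dy": -34,"dz": 0,"turn": 0,"grip": 0},
  {"dx": 23,"dy": -34,"dz": 0,"turn": 0,"grip": 0},
  {"dx": 0,"dy": 0,"dz": 0,"turn": 0,"grip": 0},
  {"dx": 0,"dy": 0,"dz": 8,"turn": 0,"grip": 0},
  {"dx": 0,"dy": 0,"dz": 4,"turn": 0,"grip": 0},
  {"dx": 0,"dy": 0,"dz": 3,"turn": 0,"grip": 0},
  {"dx": 0,"dy": 0,"dz": 3,"turn": 0,"grip": 0},
  {"dx": 0,"dy": 0,"dz": 2,"turn": 0,"grip": 0},
  {"dx": 0,"dy": 0,"dz": 0.5,"turn": 0,"grip": 0},
  {"dx": 0,"dy": 0,"dz": 0,"turn": 0,"grip": 0},
  {"dx": 0,"dy": 0,"dz": 0,"turn": 0,"grip": 0},
])

```text
clock: 22.3
tool_pos: [0.4652, -0.0086, 0.0723]
eef_rot: [-0.014, 1.0, 0.0, 0.001]
contact_force: [-1.8, 0.6, 18.4]
opening: 0.005
```

```bash
python3 - <<'E'
from lid import *
rel([.4653,-.0108,.072],np.radians(91.5))
E
```

```text
clock 22.3 tcp [ 0.4652 -0.0086  0.0723] F [-1.8  0.6 18.4] open 0.005 yaw_y 91.61 tilt [0.17 0.04] q7 0.965
shift mm [-0.1 -2.2  0.3]
turn 0.002 after-turn shift [-0.1 -2.2  0.3]
```

E: from D dx −45, dy −68 −2.

>>> send_rows([
  {"dx": 0,"dy": 0,"dz": -22,"turn": 0,"grip": 0},
  {"dx": -22.5,"dy": -35,"dz": 0,"turn": 0,"grip": 0},
  {"dx": -22.5,"dy": -35,"dz": 0,"turn": 0,"grip": 0},
  {"dx": 0,"dy": 0,"dz": 0,"turn": 0,"grip": 0},
  {"dx": 0,"dy": 0,"dz": 8,"turn": 0,"grip": 0},
  {"dx": 0,"dy": 0,"dz": 4,"turn": 0,"grip": 0},
  {"dx": 0,"dy": 0,"dz": 3,"turn": 0,"grip": 0},
  {"dx": 0,"dy": 0,"dz": 3,"turn": 0,"grip": 0},
  {"dx": 0,"dy": 0,"dz": 2,"turn": 0,"grip": 0},
  {"dx": 0,"dy": 0,"dz": 2,"turn": 0,"grip": 0},
  {"dx": 0,"dy": 0,"dz": 0,"turn": 0,"grip": 0},
  {"dx": 0,"dy": 0,"dz": 0,"turn": 0,"grip": 0},
])

```text
clock: 23.5
tool_pos: [0.5097, -0.0768, 0.0723]
eef_rot: [-0.015, 1.0, 0.0, -0.0]
contact_force: [-3.9, 1.8, 15.5]
opening: 0.005
```

```bash
python3 - <<'E'
from lid import *
rel([.5121,-.0776,.072],np.radians(91.5))
E
```

```text
clock 23.5 tcp [ 0.5097 -0.0768  0.0723] F [-3.9  1.8 15.5] open 0.005 yaw_y 91.68 tilt [-0.05  0.02] q7 1.111
shift mm [-2.3 -0.9  0.3]
turn 0.0031 after-turn shift [-2.3 -0.9  0.3]
```

F: dx −76 −2, dy −1.

>>> send_rows([
  {"dx": 0,"dy": 0,"dz": -22,"turn": 0,"grip": 0},
  {"dx": -39,"dy": -0.5,"dz": 0,"turn": 0,"grip": 0},
  {"dx": -39,"dy": -0.5,"dz": 0,"turn": 0,"grip": 0},
  {"dx": 0,"dy": 0,"dz": 0,"turn": 0,"grip": 0},
  {"dx": 0,"dy": 0,"dz": 8,"turn": 0,"grip": 0},
  {"dx": 0,"dy": 0,"dz": 4,"turn": 0,"grip": 0},
  {"dx": 0,"dy": 0,"dz": 3,"turn": 0,"grip": 0},
  {"dx": 0,"dy": 0,"dz": 3,"turn": 0,"grip": 0},
  {"dx": 0,"dy": 0,"dz": 2,"turn": 0,"grip": 0},
  {"dx": 0,"dy": 0,"dz": 2,"turn": 0,"grip": 0},
  {"dx": 0,"dy": 0,"dz": 0,"turn": 0,"grip": 0},
  {"dx": 0,"dy": 0,"dz": 0,"turn": 0,"grip": 0},
])

```text
clock: 24.7
tool_pos: [0.5868, -0.0775, 0.0724]
eef_rot: [-0.013, 1.0, -0.0, -0.001]
contact_force: [-5.4, 0.6, 14.5]
opening: 0.01
```

```bash
python3 - <<'E'
from lid import *
rel([.5881,-.0756,.072],np.radians(91.5))
E
```

```text
clock 24.7 tcp [ 0.5868 -0.0775  0.0724] F [-5.4  0.6 14.5] open 0.01 yaw_y 91.53 tilt [-0.15 -0.04] q7 1.184
shift mm [-1.3  1.9  0.4]
turn 0.0005 after-turn shift [-1.3  1.9  0.4]
```

>>> send_rows([
  {"dx": 0,"dy": 0,"dz": 1,"turn": 0,"grip": 0},
  {"dx": 0,"dy": 0,"dz": 0,"turn": 0,"grip": 0},
  {"dx": 0,"dy": 0,"dz": -20,"turn": 0,"grip": 0},
  {"dx": 0,"dy": 0,"dz": -45,"turn": 0,"grip": 0},
  {"dx": 0,"dy": 0,"dz": -48,"turn": 0,"grip": 0},
  {"dx": 10,"dy": 34,"dz": -30,"turn": 0,"grip": 0},
  {"dx": 10,"dy": 34,"dz": -10,"turn": 0,"grip": 0},
  {"dx": 0,"dy": 0,"dz": 0,"turn": 0,"grip": 0},
  {"dx": 0,"dy": 0,"dz": 0,"turn": 0,"grip": 0},
  {"dx": 0,"dy": 0,"dz": 0,"turn": 0,"grip": 0},
])

```text
clock: 25.7
tool_pos: [0.5665, -0.0117, 0.2225]
eef_rot: [-0.012, 1.0, -0.001, -0.001]
contact_force: [0.1, 0.6, -0.5]
opening: 0.008
```

```bash
python3 - <<'E'
from lid import *
p=snap("wrist","w15"); rel([.5472,-.0086,.0735],np.radians(91.5)); lidchk(p); heights(p,(548.3,-8.5))
E
```

```text
clock 25.75 tcp [ 0.5666 -0.0119  0.2223] F [-0.1 -0.4  0.2] open 0.007 yaw_y 91.38 tilt [-0.09 -0.07] q7 1.173
shift mm [ 19.1   4.  148.9]
turn -0.002 after-turn shift [ 19.1   4.  148.9]
lid 45676 [549.7 -11.2] [ 65.9 159.6] 1.46
handle 45631 [549.7 -11.2] [ 65.9 159.6] 1.46 z 0.30398117945093195
A 664 [70.7 71.5 72.3]
B 506 [70.6 71.5 72.4]
C 650 [70.5 71.4 72.4]
D 1321 [70.5 71.4 72.3]
E 631 [70.4 71.4 72.3]
F 507 [70.7 71.4 72.4]
pp 53 [70.9 71.5 72.3]
pm 51 [70.9 71.5 72.2]
mp 84 [70.5 71.6 72.4]
mm 87 [70.5 71.2 72.1]
panel1 1341 [68.7 69.6 70.4]
panel2 1873 [68.5 69.4 70.4]
```

View pics/w15.png

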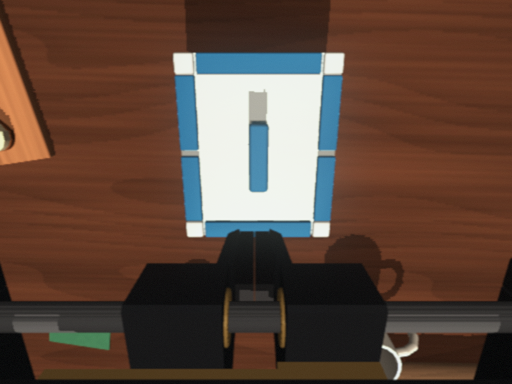

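>>> send_rows([
  {"dx": 0,"dy": 0,"dz": -20,"turn": 0,"grip": 0.6},
  {"dx": 0,"dy": 0,"dz": 0,"turn": 0,"grip": 0.6},
  {"dx": 0,"dy": 0,"dz": 0,"turn": 0,"grip": 0.6},
  {"dx": 0,"dy": 0,"dz": 0,"turn": 0,"grip": 0.6},
])

```text
clock: 26.15
tool_pos: [0.5665, -0.0109, 0.2422]
eef_rot: [-0.013, 1.0, -0.0, -0.001]
contact_force: [-0.7, 0.1, 0.1]
opening: 0.348
```

```bash
python3 - <<'E'
from lid import *
p=snap("scene","s16"); rel(None)
q=snap("top","top16"); P=cloud(q)
for r in regions_of(q,"white_heart_center")[:1]: print(r["score"],r["extent"],np.median(P[r["pixels"]],0))
E
```

```text
clock 26.2 tcp [ 0.5665 -0.0107  0.2422] F [ 0.7 -0.2  0.4] open 0.387 yaw_y 91.47 tilt [-0.09 -0.01] q7 1.189
0.58 [355.2, 183.0, 380.9, 198.9] [ 0.54429439 -0.31453685  0.0270113 ]
```

View pics/s16.png

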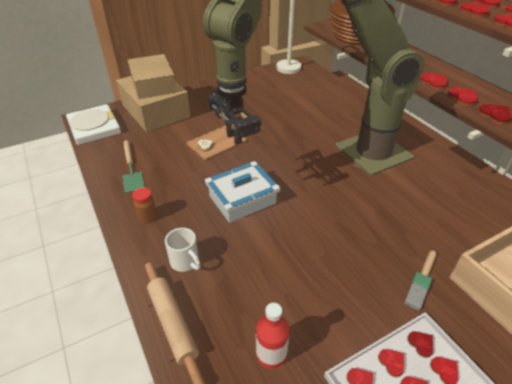

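The scene view shows the lid square on the tub at about (242, 188). The cream heart is still on the board at (205, 145), and the gripper is clear in the air.

```bash
python3 -c "
from plant import *
print(finish_job())"
```

```text
the job is handed in; nothing more can be done
None
```

The red heart is packed flat, glaze up, in the empty half of the tub. The lid is seated and all six seal sections are pressed home. I handed the job in at about 26 s, with the gripper clear of everything.

- **Heart:** its glaze lies flat about 20.5 mm above the bench. It rests about 2–3 mm from the centre of the empty half by the wrist camera.
- **Lid:** the panel is level, reading 69.4 and 69.6 mm at its two ends. It seated with no sign of catching on the rim.
- **Seals:** each section stopped at the same tool height (72.2–72.4 mm) while I pushed with about 15–33 N, well above the 6 N it needs to move. Afterwards the depth picture showed all six at 71.4–71.5 mm, against 71.2–71.6 mm for the corner blocks.
- **Other hearts:** the cream heart is within about 2 mm of where it was first measured. The brown heart looked undisturbed when I packed the red one, but I could not check it once the lid was on.

Three checks failed or disagreed:
- The top and wrist cameras differed by 1–3 mm in y. I settled this by comparing both with the gripped lid.
- The top camera's check of the packed heart picked up the red jar instead, so the heart's position rests on the wrist camera alone.
- My automatic lid-outline fit caught the gripper in its later readings, so I judged squareness from the pictures.

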